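# Mark the suspect capacitor for the bench camera

## Task

The bench camera is logging a suspect part: point at the blue capacitor by bringing your fingertips to about a finger's breadth (10 to 20 mm) straight above its top, without touching it, and stay there for at least two seconds. Then press the yellow button fully down to save the mark, let it come back up and leave it. Do not point at or pass low over the black capacitor or the heat sink, do not press the red button, and do not touch, shift or pick up the three circuit modules, the spool or the screwdriver.

Things in the scene. Friction and masses are not known exactly. Their poses are not given: they have to be found in the camera images.
- blue_cap_module: Loose green circuit module, board 90 (its x) x 70 (its y) mm, its top face 8 mm above the bench, on short standoffs, 60 to 130 g; origin at the centre of its underside, z up. It carries low parts (up to 8 mm above the board) and one tall part: a blue upright capacitor, 22 mm in diameter, top 44 mm above the bench.
- blue_cap_top (a point): Centre of the top of the blue capacitor (blue sleeve, bare metal disc in the middle of the top), at (18, 8, 44) mm in its module's frame.
- black_cap_module: Loose green circuit module, board 90 (its x) x 70 (its y) mm, its top face 8 mm above the bench, on short standoffs, 60 to 130 g; origin at the centre of its underside, z up. It carries low parts (up to 8 mm above the board) and one tall part: a black upright capacitor, 22 mm in diameter, top 44 mm above the bench.
- black_cap_top (a point): Centre of the top of the black capacitor, at (18, 8, 44) mm in its module's frame. Not to be pointed at.
- heatsink_module: Loose green circuit module, board 90 (its x) x 70 (its y) mm, its top face 8 mm above the bench, on short standoffs, 60 to 130 g; origin at the centre of its underside, z up. It carries low parts (up to 8 mm above the board) and one tall part: a finned bare aluminium heat sink, 24 x 24 mm, top 42 mm above the bench.
- heatsink_top (a point): Centre of the top of the heat sink, at (18, 8, 42) mm in its module's frame. Not to be pointed at.
- yellow_button_top (a point): Yellow push button in a round grey base (52 mm across, 12 mm high) fixed to the bench; the cap is 36 mm across and its top stands 22 mm above the bench when up. This point is the centre of the cap's top face and goes down with it; the button is pressed straight down, about 5 N presses it fully.
- yellow_button (a joint): Travel of the yellow button in m: 0 up, 0.006 fully down; a spring returns it.
- red_button_top (a point): Red push button (discards the mark: leave alone) in a round grey base (52 mm across, 12 mm high) fixed to the bench; the cap is 36 mm across and its top stands 22 mm above the bench when up. This point is the centre of the cap's top face and goes down with it; the button is pressed straight down, about 5 N presses it fully.
- red_button (a joint): Travel of the red button in m: 0 up, 0.006 fully down; a spring returns it.
- spool: Loose spool, white flanges 52 mm in diameter, 40 mm high, standing on the bench; origin at the centre of its underside.
- screwdriver: Loose screwdriver, 150 mm long, lying on the bench roughly along y, under 40 mm high; handle towards its own -x; origin near its middle, at bench height.
Not all that is in view belongs to the job. What is meant by the screwdriver is not white, and is the smaller of those in its own colour.

How it is judged (in metres and radians):
On the way, in this order (a step that is already met when the one before it is completed fails the run):
1. the fingertips stay just above the blue capacitor for two seconds (horizontal distance between the grasp point and blue_cap_top below 0.018 m and z of the grasp point in the frame of blue_cap_top between 0.019 and 0.052 m), for 2 s.
2. the yellow button is pressed down (value of joint yellow_button above 0.0045 m), for 0.05 s.
At the end, for the whole second after the job is handed in: Both buttons are up again (within 1.5 mm), and the three modules, the spool and the screwdriver are at rest within 6 mm of where they started, the modules and the spool upright within 0.1 rad (value of joint each of yellow_button, red_button below 0.0015 m and distance of each of blue_cap_module, black_cap_module, heatsink_module, spool, screwdriver from where it was at the start of the episode below 0.006 m and angle between each of blue_cap_module, black_cap_module, heatsink_module, spool's own z axis and vertical below 0.1 rad and linear speed of each of blue_cap_module, black_cap_module, heatsink_module, spool, screwdriver below 0.02 m/s); the robot touches nothing.
It fails at once if a circuit module, the spool or the screwdriver is touched (more than 0.3 N) (contact force between any of the fingers, the arm and blue_cap_module above 0.3 N or contact force between any of the fingers, the arm and black_cap_module above 0.3 N or contact force between any of the fingers, the arm and heatsink_module above 0.3 N or contact force between any of the fingers, the arm and spool above 0.3 N or contact force between any of the fingers, the arm and screwdriver above 0.3 N).
It fails at once if a loose thing is lifted or shifted by more than 10 mm (distance of any of blue_cap_module, black_cap_module, heatsink_module, spool, screwdriver from where it was at the start of the episode above 0.01 m).
It fails at once if the fingertips come close above the black capacitor or the heat sink, as if pointing at it (within 15 mm sideways and about 30 mm of its top) ((horizontal distance between the grasp point and black_cap_top below 0.015 m and z of the grasp point in the frame of black_cap_top between 0 and 0.05 m) or (horizontal distance between the grasp point and heatsink_top below 0.015 m and z of the grasp point in the frame of heatsink_top between 0 and 0.05 m)).
It fails at once if the red button is pressed (value of joint red_button above 0.002 m).
It also fails if it takes over 48 s, if anything falls off the work surface, if the arm or the gripper's body presses on something with over 40 N, if the wrist force passes 120 N, or if a joint passes its speed limit or range.

## Robot

A 7-joint arm with a two-finger parallel gripper is mounted at the origin on the work surface. World frame = base frame: x ahead of the robot, y to its left, z up, the work surface at z = 0. Lengths are in mm, angles in rad, forces in N, time in s.
With the tool pointing down it reaches from about 400 to 900 mm from the base axis. Payload 5.5 kg.
Tool frame: the origin (TCP) lies midway between the tips of the shut fingers; the grasp point (between the pads) lies 19 mm behind it; y points along the fingers, z is the direction in which the jaws open and shut, and the axes are right-handed (so a half turn about y gives the same grasp; the last joint's range is limited). The gripper opens to 85 mm and grips with 20 to 120 N. Pads are 22 mm wide; open, the fingers measure 114 mm over their backs; the gripper's body (76 mm by 85 mm) begins 54 mm behind the grasp point. The pads swing forward as they close: fully open they stand 13 mm farther back than shut.
Start: joints at [1.417, 0.501, -0.427, 1.55, 0.221, 1.138, -0.21], TCP at [263.176, -594.339, 231.31] pointing down, gripper open.
Joint ranges: [-2.88, 2.88], [-0.31, 2.03], [-1.54, 1.56], [0.2, 2.42], [-1.41, 4.55], [0.19, 2.02], [-2.57, 2.57]. Speed limits (rad/s): [2.57, 2.57, 3.14, 3.14, 3.14, 3.14, 3.14].

## Interface

Orientations are given as a rotation vector (axis times angle).
In Python, from rig import * gives the robot as it stands.
- The arm moves only by the shell command python3 -m handwheel 'ROWS' [FORCE]. ROWS is JSON, a list that holds one entry, the list of rows, each a list of 7 numbers: the turn, a rotation vector about the tool's x, y, z in rad, then the shift along the tool's x, y, z in mm, then the finger opening in mm, from 0 to 85.4. In form: [[[wx, wy, wz, x, y, z, fingers], ...]]. A call has 1 to 10 rows; each row is the pose to reach, as a shift and turn from the pose commanded when the call began, along the tool's axes at that moment; what a row does not reach only later rows make up. A row lasts 1/8 s, in which the tool goes at most 62.5 mm and 10.7 degrees, less where a joint would pass 70% of its speed; a pose out of reach is approached as far as the arm can. A call with a gripper value outside its range is refused whole. The fingers move at their own pace and stop on an object; FORCE is the grip in N (left out, the last holds). Time passes only in rows, so rows that repeat a pose let the fingers close. It gives the time, the measured TCP pose, the force and the opening at its end, in the units of the state.
- state(): the state, without advancing time (a new reading comes with each control period).
- camera(name): name is "scene" or "side" or "wrist"; returns a dict with "image" (420x560x3 uint8, red, green, blue), "z_map" (420x560 float32, mm along the optical axis (not along the pixel's ray), 0 where there is no reading), "fovy" (degrees; the focal length in pixels is half the picture's height over the tangent of half this angle, whatever the lens; pixels are square), "cx", "cy" (the principal point, pixels), "R" (3x3) and "t" (3): a world point X has camera coordinates R X + t; the wrist camera has in their place "tool_from_camera" (4x4, takes a point from camera to tool coordinates, whose origin is the TCP and whose axes are the tool frame's). Camera axes: x right, y down, z forward; pixel columns grow to the right and rows downward; lengths in mm; the calibration is good to about 2 mm. A picture is of the moment at which its call begins: read the wrist's pose just before it.
- job_done(): hands the job in, once; it reports no verdict.
Trained networks look in a picture, given as the dict that the camera call returned (one of the last four; its "shot" number tells which), for a name from the list of things; names that differ only in an ending like _2 or _b are one class to them, and where a whole thing is asked for, a point or a joint stands for the part that bears it (a point fixed in the world has none). Each returns a list of dicts, best first, with "conf" (0 to 1); they miss things now and then, are a little off and sometimes report something else, mostly with a low value. They report only what shows in the picture. A call takes as long as a camera call. They do not tell look-alikes from the thing itself.
- find_in(label, picture): "point" ([column, row] in pixels, amid what is visible of it).
The state is a dict: "clock": time; "joint_positions": joint angles; "qvel": joint speeds; "joint_efforts": joint torques, N m; "eef_pos": TCP position; "eef_rot": TCP orientation; "wrist_force": force on the tool from outside, world axes, zero at the start; "ft_torque": the same for the moment, N m; "finger_gap": finger opening in mm.
Only numpy, scipy, OpenCV 4.12 (cv2) and the standard library are available. Lean on these libraries where they do the work, as an engineer would, in place of code of your own. Each camera call takes 0.05 s, during which the arm holds its last target.

## Working session

There is one attempt and no reset: what is moved stays moved. The work goes in short steps, Python scripts to look and compute and a shell command to move; the robot and the scene stay as the last step left them, time stands still between calls to the robot, and variables do not carry over. Pictures are saved under pics/ and viewed, and the job is handed in when it is done.

```bash
ls; mkdir -p pics; cat > h.py <<'E'
from rig import *
import numpy as np, cv2
from scipy.spatial.transform import Rotation as Ro
def w2(c,px,z=None):
    f=210/np.tan(np.radians(c["fovy"])/2)
    u,v=px; d=c["z_map"][int(round(v)),int(round(u))] if z is None else None
    ray=np.array([(u-c["cx"])/f,(v-c["cy"])/f,1.])
    R=np.array(c["R"]);t=np.array(c["t"])
    if z is None: return R.T@(ray*d-t)
    o=-R.T@t; r=R.T@ray
    return o+r*(z-o[2])/r[2]
E
python3 - <<'E'
from h import *
s=state(); print({k:np.round(v,3).tolist() for k,v in s.items()})
print(Ro.from_rotvec(s["eef_rot"]).as_matrix().round(3))
for n in ["scene","side"]:
    c=camera(n); cv2.imwrite(f"pics/{n}0.png",c["image"][:,:,::-1])
    print(n,c["fovy"],(-np.array(c["R"]).T@np.array(c["t"])).round())
    for l in ["blue_cap_module","blue_cap_top","black_cap_module","black_cap_top","heatsink_top","yellow_button_top","red_button_top","spool","screwdriver"]:
        for r in find_in(l,c)[:4]:
            print(l,np.round(r["point"]),round(r["conf"],2),w2(c,r["point"]).round())
E
```

```text
pics
{'clock': 0.0, 'joint_positions': [1.417, 0.502, -0.427, 1.551, 0.221, 1.138, -0.21], 'qvel': [-0.001, -0.0, 0.0, -0.001, -0.001, -0.0, 0.0], 'joint_efforts': [-0.001, -56.952, -5.817, -28.095, 0.011, 0.012, -0.0], 'eef_pos': [262.791, -593.768, 230.278], 'eef_rot': [-0.422, 1.994, -1.99], 'wrist_force': [-0.854, 0.231, 0.143], 'ft_torque': [0.029, -0.01, 0.017], 'finger_gap': 85.096}
[[-0.914 -0.001  0.405]
 [-0.405  0.002 -0.914]
 [-0.    -1.    -0.002]]
scene 54.42097394739518 [773. 431. 976.]
blue_cap_module [279. 315.] 0.61 [647. 176.  41.]
blue_cap_top [278. 310.] 0.73 [637. 156.   7.]
black_cap_module [215. 209.] 0.66 [ 640. -182.    7.]
black_cap_top [214. 210.] 0.73 [ 642. -184.    5.]
heatsink_top [261. 250.] 0.98 [593.  -6.   7.]
yellow_button_top [368. 319.] 0.64 [470. 288.  19.]
red_button_top [248. 157.] 0.51 [ 477. -286.   23.]
spool [323. 253.] 0.56 [471.  98.  41.]
screwdriver [198. 134.] 0.77 [ 566. -452.   19.]
screwdriver [306. 122.] 0.72 [ 264. -302.   35.]
screwdriver [266. 199.] 0.54 [ 508. -128.   23.]
screwdriver [282. 311.] 0.45 [631. 163.   8.]
side 56.541997203213135 [-108. -599.  573.]
blue_cap_module [249. 182.] 0.55 [635. 169.   9.]
blue_cap_top [248. 182.] 0.87 [633. 172.   8.]
black_cap_module [348. 218.] 0.67 [ 648. -176.    9.]
black_cap_top [350. 222.] 0.78 [ 642. -188.    6.]
heatsink_top [284. 204.] 0.84 [601.  -2.  10.]
yellow_button_top [184. 187.] 0.38 [475. 282.  20.]
red_button_top [347. 271.] 0.69 [ 458. -293.   23.]
red_button_top [249. 180.] 0.22 [635. 167.  14.]
spool [222. 210.] 0.75 [448.  82.  33.]
screwdriver [298. 235.] 0.76 [ 494. -135.   24.]
screwdriver [288. 338.] 0.76 [ 235. -313.   33.]
screwdriver [437. 290.] 0.72 [ 519. -461.   23.]
```

View pics/scene0.png

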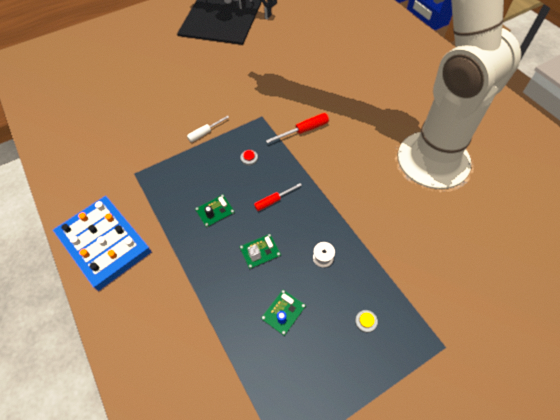

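View pics/side0.png

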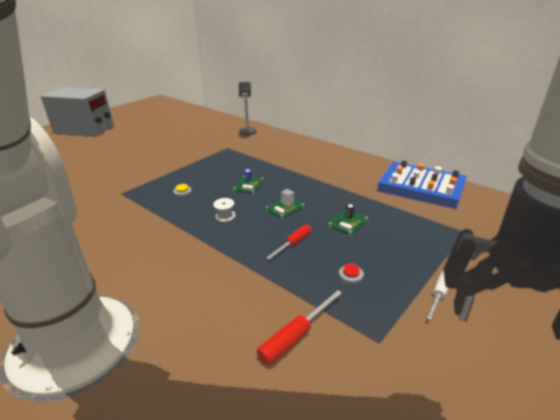

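Scene picture: the blue capacitor is at about (282,318), black at (209,212), heat sink at (254,252), yellow button at (367,320), red button at (249,156) and spool at (323,254). There are three screwdrivers: white at (208,128), large red at (298,128) and small red at (278,197). The small red one fits ("not white, smaller of its colour"), and I'll keep clear of all of them. Next I'll enlarge a crop and measure the capacitor's top.

```bash
cat > loc.py <<'E'
from h import *
for n,bx,yx in [("scene",(245,345,285,385),0),("side",(230,270,155,205),0)]:
    c=camera(n); im=c["image"]; hsv=cv2.cvtColor(im,cv2.COLOR_RGB2HSV)
    boxes={"blue":((270,300,305,330) if n=="scene" else (236,164,262,186),(105,100,60),(130,255,255)),
     "yellow":((350,305,385,335) if n=="scene" else (168,178,198,200),(22,150,120),(35,255,255))}
    for k,(b,lo,hi) in boxes.items():
        m=cv2.inRange(hsv,lo,hi); mm=np.zeros_like(m); mm[b[1]:b[3],b[0]:b[2]]=m[b[1]:b[3],b[0]:b[2]]
        vs,us=np.nonzero(mm)
        P=np.array([w2(c,(u,v)) for u,v in zip(us,vs) if c["z_map"][v,u]>0])
        print(n,k,"px",us.mean().round(1),vs.mean().round(1),len(us),"z range",np.percentile(P[:,2],[5,50,95]).round(1))
        zt=44 if k=="blue" else 22
        T=P[abs(P[:,2]-zt)<4]; print("  top pts",len(T),T.mean(0).round(1) if len(T) else "", "mid",((T.min(0)+T.max(0))/2).round(1) if len(T) else "")
        x0,y0,x1,y1=b; cv2.imwrite(f"pics/{n}_{k}.png",cv2.resize(im[y0-8:y1+8,x0-8:x1+8,::-1],None,fx=10,fy=10,interpolation=cv2.INTER_CUBIC))
    # all points near blue with height >40
    b=boxes["blue"][0]
    P=np.array([w2(c,(u,v)) for v in range(b[1]-5,b[3]+5) for u in range(b[0]-5,b[2]+5) if c["z_map"][v,u]>0])
    T=P[(P[:,2]>38)]; print("  high pts",len(T),T.mean(0).round(1) if len(T) else "",((T.min(0)+T.max(0))/2).round(1) if len(T) else "")
E
python3 loc.py; cd pics; python3 -c "
import cv2,numpy as np
a=cv2.imread('scene_blue.png');b=cv2.imread('side_blue.png')
h=max(a.shape[0],b.shape[0]);o=np.zeros((h,a.shape[1]+b.shape[1],3),np.uint8);o[:a.shape[0],:a.shape[1]]=a;o[:b.shape[0],a.shape[1]:]=b
cv2.imwrite('bb.png',cv2.resize(o,None,fx=.8,fy=.8))"
```

```text
scene blue px 281.2 317.3 72 z range [ 7.  39.2 43. ]
  top pts 28 [645.3 179.   41.7] mid [643.9 178.3  42. ]
scene yellow px 366.6 319.6 171 z range [17.7 21.1 23.5]
  top pts 156 [474.1 286.7  21.1] mid [473.8 286.3  21.8]
  high pts 67 [643.5 179.1  41.1] [643.4 178.7  41.5]
side blue px 248.4 174.2 53 z range [ 0.  27.3 42.4]
  top pts 10 [633.6 175.8  42. ] mid [635.1 177.2  41.8]
side yellow px 181.6 187.0 72 z range [ 1.3 21.3 23.3]
  top pts 57 [468.3 283.8  21.4] mid [471.3 285.7  20.8]
  high pts 20 [635.7 175.7  42.2] [635.8 177.2  42. ]
```

View pics/bb.png

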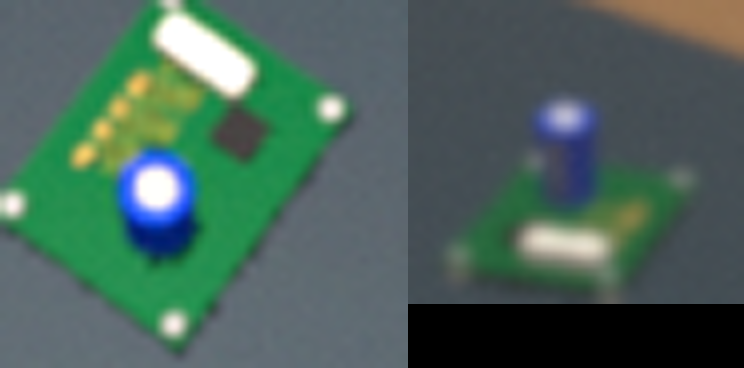

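```bash
python3 -m handwheel '[[[0,0,0,-20,0,-17,0],[0,0,0,-60,0,-50,0],[0,0,0,-100,0,-84,0],[0,0,0,-140,0,-117,0],[0,0,0,-180,0,-151,0],[0,0,0,-220,0,-184,0],[0,0,0,-260,0,-218,0],[0,0,0,-300,0,-251,0],[0,0,0,-330,0,-276,0],[0,0,0,-330,0,-276,0]]]'
python3 - <<'E'
from h import *
c=camera("scene"); print("disc",w2(c,(281.4,315.5),44).round(1))
cv2.imwrite("pics/s1.png",c["image"][:,:,::-1])
c=camera("side"); print("disc",w2(c,(247.6,170.6),44).round(1))
s=state(); print(s["clock"],np.round(s["eef_pos"],1),np.round(s["joint_positions"],2),s["finger_gap"])
print(Ro.from_rotvec(s["eef_rot"]).as_matrix().round(3))
E
```

```text
clock: 2.35
eef_pos: [454.9, -204.6, 231.9]
eef_rot: [-0.426, 1.987, -1.987]
wrist_force: [-0.3, -0.5, 0.7]
finger_gap: 0.1
disc [642.2 180.3  44. ]
disc [637.4 173.4  44. ]
2.45 [ 453.2 -208.5  231.4] [ 0.93  0.25 -0.64  1.92  0.18  1.03 -0.94] 0.14544792388715844
[[-0.914 -0.     0.406]
 [-0.406 -0.001 -0.914]
 [ 0.    -1.     0.001]]
```

```bash
python3 -m handwheel '[[[0,0,0,-20,0,-17,0],[0,0,0,-60,0,-50,0],[0,0,0,-100,0,-84,0],[0,0,0,-140,0,-117,0],[0,0,0,-180,0,-151,0],[0,0,0,-220,0,-184,0],[0,0,0,-260,0,-218,0],[0,0,0,-300,0,-251,0],[0,0,0,-328,0,-276,0],[0,0,0,-328,0,-276,0]]]'
cat > wr.py <<'E'
from h import *
import sys
s=state(); c=camera("wrist"); im=c["image"]
cv2.imwrite(f"pics/w{sys.argv[1]}.png",im[:,:,::-1])
R=Ro.from_rotvec(s["eef_rot"]).as_matrix(); p=np.array(s["eef_pos"]); T=np.array(c["tool_from_camera"])
print(s["clock"],p.round(1)); print(R.round(3)); print(T.round(2))
f=210/np.tan(np.radians(c["fovy"])/2)
Rc=R@T[:3,:3]; o=R@T[:3,3]+p
def onz(px,z):
    r=Rc@np.array([(px[0]-c["cx"])/f,(px[1]-c["cy"])/f,1]); return o+r*(z-o[2])/r[2]
hsv=cv2.cvtColor(im,cv2.COLOR_RGB2HSV)
vs,us=np.mgrid[0:420,0:560]; d=c["z_map"]
P=np.stack([(us-c["cx"])/f*d,(vs-c["cy"])/f*d,d],-1)@Rc.T+o
for l,z in [("blue_cap_top",44),("yellow_button_top",22)]:
    for r in find_in(l,c)[:2]:
        print(l,np.round(r["point"]),round(r["conf"],2),onz(r["point"],z).round(1))
for n,lo,hi,z in [("blue",(105,100,60),(130,255,255),44),("yellow",(22,150,120),(35,255,255),22)]:
    m=(cv2.inRange(hsv,lo,hi)>0)&(d>0)&(abs(P[...,2]-z)<5)
    k,lab,st,ce=cv2.connectedComponentsWithStats(cv2.morphologyEx(m.astype(np.uint8),cv2.MORPH_CLOSE,np.ones((5,5))))
    for i in range(1,k):
        if st[i,4]>60:
            Q=P[m&(lab==i)]; cnt=cv2.findContours((lab==i).astype(np.uint8),0,1)[0][0]
            (cx,cy),rr=cv2.minEnclosingCircle(cnt)
            print(n,st[i].tolist(),"circle",round(cx,1),round(cy,1),round(rr,1),onz((cx,cy),z).round(1),"mid",((Q.min(0)+Q.max(0))/2).round(1))
E
python3 wr.py 1
```

```text
clock: 3.7
eef_pos: [641.7, 179.0, 230.6]
eef_rot: [-0.424, 1.992, -1.988]
wrist_force: [-0.7, -0.3, -1.0]
finger_gap: 0.4
3.7 [641.7 179.  230.6]
[[-0.913 -0.001  0.407]
 [-0.407  0.002 -0.913]
 [-0.    -1.    -0.002]]
[[  -0.      0.96    0.29  -74.47]
 [   0.     -0.29    0.96 -141.87]
 [   1.      0.     -0.     -0.82]
 [   0.      0.      0.      1.  ]]
blue_cap_top [285. 195.] 0.89 [638.9 170.7  44. ]
yellow_button_top [148. 268.] 0.59 [477.4 286.1  22. ]
blue [270, 180, 19, 20, 193] circle 278.7 189.6 9.6 [642.  179.6  44. ] mid [640.9 179.2  41. ]
yellow [140, 258, 23, 19, 73] circle 150.5 268.5 12.3 [478.4 283.8  22. ] mid [481.4 283.9  19.5]
```

View pics/w1.png

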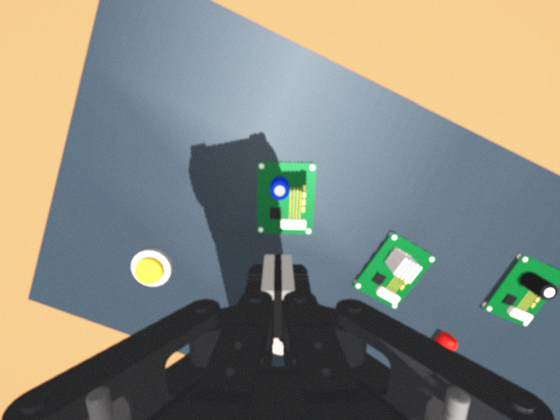

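The wrist view shows the blue capacitor at (279,190). It maps to (642.0,179.6), which agrees with the scene camera. Descending straight down above it.

```bash
python3 -m handwheel '[[[0,0,0,0,30,0,0],[0,0,0,0,70,0,0],[0,0,0,0,110,0,0],[0,0,0,0,135,0,0],[0,0,0,0,150,0,0],[0,0,0,0,150,0,0]]]'; python3 wr.py 2
```

```text
clock: 4.6
eef_pos: [641.0, 175.0, 80.6]
eef_rot: [-0.421, 1.993, -1.994]
wrist_force: [0.3, -0.4, 0.5]
finger_gap: 0.4
4.6 [641.  175.   80.6]
[[-0.915 -0.002  0.403]
 [-0.403 -0.001 -0.915]
 [ 0.002 -1.     0.   ]]
[[  -0.      0.96    0.29  -74.47]
 [   0.     -0.29    0.96 -141.87]
 [   1.      0.     -0.     -0.83]
 [   0.      0.      0.      1.  ]]
yellow_button_top [ 66. 352.] 0.93 [479.4 287.8  22. ]
blue [257, 222, 34, 32, 569] circle 273.9 237.6 16.9 [643.1 179.5  44. ] mid [641.6 178.8  41. ]
yellow [52, 337, 40, 23, 237] circle 71.5 349.0 20.1 [484.  284.6  22. ] mid [483.9 285.7  19.4]
```

View pics/w2.png

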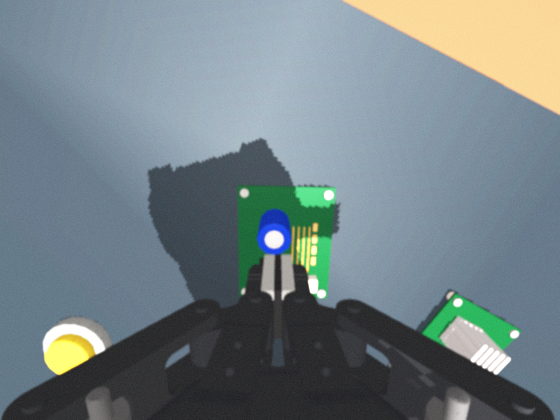

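```bash
python3 -m handwheel '[[[0,0,0,-2,8,-2,0],[0,0,0,-2,16,-2,0],[0,0,0,-2,20,-2,0],[0,0,0,-2,20,-2,0],[0,0,0,-2,20,-2,0],[0,0,0,-2,20,-2,0],[0,0,0,-2,20,-2,0],[0,0,0,-2,20,-2,0],[0,0,0,-2,20,-2,0],[0,0,0,-2,20,-2,0]]]'; python3 wr.py 3
```

```text
clock: 6.0
eef_pos: [642.4, 179.4, 61.3]
eef_rot: [-0.421, 1.992, -1.992]
wrist_force: [-0.2, 1.1, -0.1]
finger_gap: -0.2
6.0 [642.4 179.4  61.3]
[[-0.914 -0.     0.405]
 [-0.405  0.    -0.914]
 [ 0.    -1.    -0.   ]]
[[  -0.      0.96    0.29  -74.47]
 [   0.     -0.29    0.96 -141.87]
 [   1.      0.     -0.     -0.83]
 [   0.      0.      0.      1.  ]]
blue_cap_top [299. 234.] 0.9 [659.1 174.8  44. ]
yellow_button_top [ 53. 366.] 0.78 [486.7 290.2  22. ]
blue [261, 238, 37, 26, 417] circle 279.4 255.0 18.4 [643.2 179.8  44. ] mid [643.4 178.9  40.9]
yellow [38, 358, 36, 11, 183] circle 55.5 365.5 17.5 [487.8 288.7  22. ] mid [485.1 289.9  19.5]
```

View pics/w3.png

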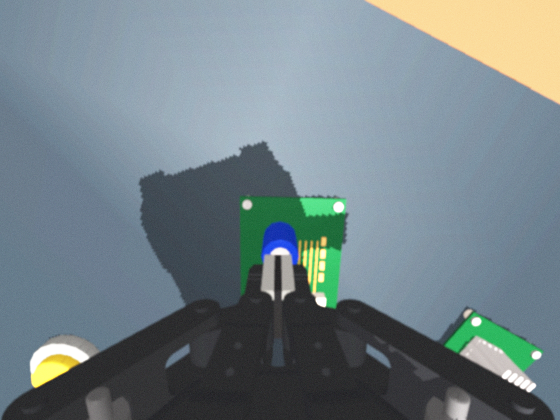

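The wrist view shows the fingertips over the capacitor's disc at (279,258). They are about 16 mm above it and 1 mm off sideways, so I'll hold here for a further 2.5 s or more.

```bash
for i in 1 2; do python3 -m handwheel '[[[0,0,0,0,0,0,0],[0,0,0,0,0,0,0],[0,0,0,0,0,0,0],[0,0,0,0,0,0,0],[0,0,0,0,0,0,0],[0,0,0,0,0,0,0],[0,0,0,0,0,0,0],[0,0,0,0,0,0,0],[0,0,0,0,0,0,0],[0,0,0,0,0,0,0]]]'; done
python3 -m handwheel '[[[0,0,0,0,0,0,0],[0,0,0,0,0,0,0],[0,0,0,0,-20,0,0],[0,0,0,0,-60,0,0],[0,0,0,0,-90,0,0],[0,0,0,0,-90,0,0]]]'
```

```text
clock: 7.4
eef_pos: [642.4, 179.4, 61.3]
eef_rot: [-0.421, 1.992, -1.992]
wrist_force: [-0.3, -0.1, -0.1]
finger_gap: -0.1
clock: 8.65
eef_pos: [642.4, 179.4, 61.3]
eef_rot: [-0.421, 1.992, -1.992]
wrist_force: [0.1, 0.5, 0.9]
finger_gap: -0.3
clock: 9.4
eef_pos: [644.7, 180.7, 156.2]
eef_rot: [-0.413, 1.989, -1.988]
wrist_force: [-0.1, -0.1, -0.6]
finger_gap: -0.3
```

```bash
python3 -m handwheel '[[[0,0,0,10,0,-15,0],[0,0,0,35,0,-52,0],[0,0,0,60,0,-90,0],[0,0,0,85,0,-125,0],[0,0,0,105,0,-155,0],[0,0,0,112,0,-166,0],[0,0,0,112,0,-166,0],[0,0,0,112,0,-166,0]]]'; python3 wr.py 4
```

```text
clock: 10.4
eef_pos: [474.0, 284.7, 151.0]
eef_rot: [-0.419, 1.992, -1.993]
wrist_force: [0.6, -0.7, -0.4]
finger_gap: 0.2
10.4 [474.  284.7 151. ]
[[-0.915  0.     0.403]
 [-0.403 -0.001 -0.915]
 [ 0.    -1.     0.001]]
[[  -0.      0.96    0.29  -74.47]
 [   0.     -0.29    0.96 -141.87]
 [   1.      0.     -0.     -0.83]
 [   0.      0.      0.      1.  ]]
blue_cap_top [475.  93.] 0.73 [618.9 186.3  44. ]
blue_cap_top [448. 286.] 0.59 [470.9 114.3  44. ]
yellow_button_top [274. 204.] 0.94 [472.  288.5  22. ]
blue [482, 54, 31, 31, 437] circle 497.5 69.5 17.1 [639.3 180.8  44. ] mid [641.  179.3  40.9]
yellow [257, 186, 38, 37, 1078] circle 275.6 204.0 18.7 [472.9 287.4  22. ] mid [472.  287.1  20.2]
```

View pics/w4.png

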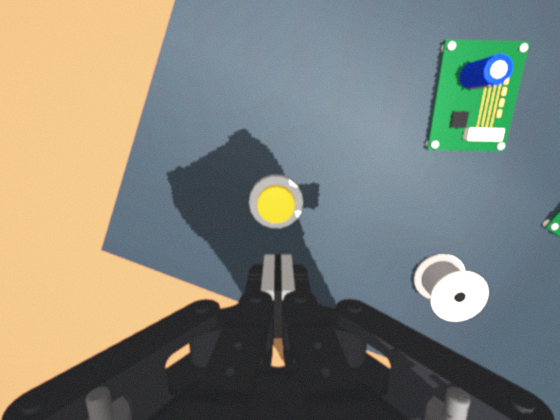

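The wrist view shows the yellow cap at (276,204), mapping to (473,287). The tool is within 3 mm of that, so I'll go down to about 8 mm above it first.

```bash
python3 -m handwheel '[[[0,0,0,0,25,-2,0],[0,0,0,0,65,-2,0],[0,0,0,0,100,-2,0],[0,0,0,0,118,-2,0],[0,0,0,0,121,-2,0],[0,0,0,0,121,-2,0],[0,0,0,0,121,-2,0]]]'; python3 wr.py 5
```

```text
clock: 11.42
eef_pos: [472.9, 288.3, 31.6]
eef_rot: [-0.418, 1.992, -1.99]
wrist_force: [0.3, 0.6, -0.2]
finger_gap: 0.0
11.425 [472.9 288.3  31.6]
[[-0.914  0.002  0.405]
 [-0.405  0.001 -0.914]
 [-0.002 -1.    -0.   ]]
[[  -0.      0.96    0.29  -74.47]
 [   0.     -0.29    0.96 -141.87]
 [   1.      0.     -0.     -0.83]
 [   0.      0.      0.      1.  ]]
blue_cap_top [550. 145.] 0.69 [576.6 212.7  44. ]
yellow_button_top [282. 249.] 0.91 [480.7 290.4  22. ]
yellow [250, 232, 63, 45, 1353] circle 281.1 261.7 31.3 [473.8 287.7  22. ] mid [477.  287.1  20. ]
```

View pics/w5.png

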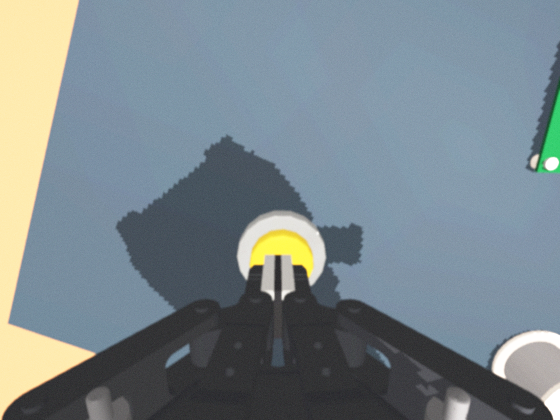

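The wrist view shows the fingertips centred on the yellow cap at (281,262). Pressing slowly.

```bash
python3 -m handwheel '[[[0,0,0,0,4,0,0],[0,0,0,0,8,0,0],[0,0,0,0,11,0,0],[0,0,0,0,13,0,0],[0,0,0,0,15,0,0],[0,0,0,0,15,0,0],[0,0,0,0,15,0,0]]]'; python3 -c "
from h import *
print(state()['eef_pos'],state()['wrist_force'])"
```

```text
clock: 12.45
eef_pos: [472.1, 287.7, 16.1]
eef_rot: [-0.421, 1.991, -1.992]
wrist_force: [-2.2, -1.0, 9.6]
finger_gap: 0.1
[472.087704   287.68836429  16.05817779] [-2.1738273  -0.95050594  9.62983287]
```

The reading is 9.6 N at z=16, the expected bottom. I'll go 2 mm further to confirm the stop.

```bash
python3 -m handwheel '[[[0,0,0,0,1,0,0],[0,0,0,0,2,0,0],[0,0,0,0,2,0,0],[0,0,0,0,2,0,0]]]'
python3 -m handwheel '[[[0,0,0,0,-5,0,0],[0,0,0,0,-15,0,0],[0,0,0,0,-45,0,0],[0,0,0,0,-90,0,0],[0,0,0,0,-130,0,0],[0,0,0,0,-150,0,0],[0,0,0,0,-150,0,0],[0,0,0,0,-150,0,0]]]'; python3 wr.py 6; python3 loc.py
python3 - <<'E'
from h import *
c=camera("scene"); cv2.imwrite("pics/s_end.png",c["image"][:,:,::-1])
E
```

```text
clock: 12.95
eef_pos: [472.1, 287.8, 15.7]
eef_rot: [-0.42, 1.989, -1.993]
wrist_force: [-7.1, -5.4, 26.4]
finger_gap: 0.0
clock: 13.95
eef_pos: [471.2, 286.9, 161.9]
eef_rot: [-0.423, 1.992, -1.993]
wrist_force: [-0.4, -0.3, -0.0]
finger_gap: -0.2
13.95 [471.2 286.9 161.9]
[[-0.914 -0.002  0.405]
 [-0.405 -0.001 -0.914]
 [ 0.002 -1.     0.   ]]
[[  -0.      0.96    0.29  -74.47]
 [   0.     -0.29    0.96 -141.87]
 [   1.      0.     -0.     -0.83]
 [   0.      0.      0.      1.  ]]
blue_cap_top [472.  91.] 0.8 [619.6 186.1  44. ]
yellow_button_top [277. 200.] 0.93 [470.9 288.4  22. ]
blue [478, 54, 29, 31, 415] circle 492.5 69.0 16.0 [639.4 181.3  44. ] mid [640.8 179.3  41.4]
yellow [261, 181, 36, 36, 1003] circle 278.8 198.9 18.0 [472.9 287.6  22. ] mid [472.2 287.2  20.3]
scene blue px 281.2 317.3 72 z range [ 7.6 39.5 43.3]
  top pts 32 [644.4 180.2  41.4] mid [643.3 179.2  42.1]
scene yellow px 366.6 319.7 178 z range [17.4 20.5 23.3]
  top pts 161 [474.3 287.2  20.9] mid [474.1 286.7  21.7]
  high pts 64 [643.2 179.1  41.3] [643.3 179.2  41.3]
side blue px 248.3 174.2 52 z range [-0.1 28.3 42. ]
  top pts 9 [634.8 176.9  41.5] mid [636.8 178.3  41.4]
side yellow px 181.3 187.5 68 z range [ 7.  21.6 23.5]
  top pts 57 [467.2 283.1  21.8] mid [468.6 285.6  22.3]
  high pts 23 [636.5 175.8  41.3] [636.9 178.3  41.2]
```

View pics/s_end.png

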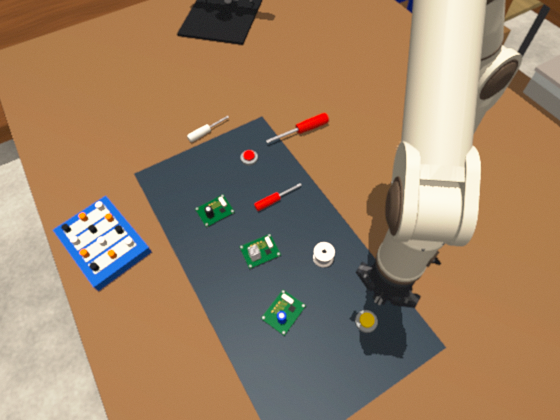

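The final scene picture shows the modules, spool (323,254) and small red screwdriver (278,197) where they started. The yellow cap (367,320) is back up with the gripper clear, so I'm handing in.

```bash
python3 -c "
from rig import *
print(job_done())"
```

```text
the job is handed in; nothing more can be done
None
```

I pointed at the blue capacitor, pressed the yellow button fully and let it come back up, and handed the job in at about 14 s. No verdict was reported.

- **Pointing:** the shut fingertips stayed about 17 mm above the blue capacitor's top and about 1 mm off sideways. They held there for about 2.7 s or more, with no contact force beyond sensor noise.
- **Button:** the press stopped at z ≈ 16 mm, the expected bottom. The force rose from 10 N to 26 N over the last 2 mm of commanded travel. After I let go, the cap read about 21–22 mm high again.
- **Everything else:** in the last scene picture the modules, spool and small red screwdriver look unmoved. The blue capacitor measured within 1 mm of its starting place. The red button was never approached, and the gripper is about 140 mm clear of everything.
- **Disagreements:** the side camera placed the blue capacitor up to about 7 mm from where the wrist and scene cameras did. The network's raw points for it were also off by up to about 25 mm in some wrist views. I relied on the wrist and scene measurements, which agreed within about 2 mm.

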